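Lean the carved lantern back in the carving rest

ROBOT

A 6-joint arm with a two-finger parallel gripper is mounted at the origin on the work surface. World frame = base frame: x ahead of the robot, y to its left, z up, the work surface at z = 0. Lengths are in mm, angles in rad, forces in N, time in s.
With the tool pointing down it reaches from about 350 to 975 mm from the base axis. Payload 7.1 kg.
Tool frame: the origin (TCP) lies on the front face of the gripper's body, between the roots of the fingers; the fingertips stand 80 mm ahead of it and the grasp point (between the pads) lies 61 mm ahead of it (env.tips_ahead is the distance from the TCP to the fingertips, in mm); z points along the fingers, y is the line along which they close (so a half turn about z gives the same grasp; the last joint's range is limited). The gripper opens to 88 mm and grips with 3 to 60 N. Pads are 20 mm wide; open, the fingers measure 115 mm over their backs; the gripper's body (75 mm by 178 mm) begins 61 mm behind the grasp point.
Start: joints at [-1.308, 0.423, 1.63, -0, 1.089, -0.019], TCP at [173.822, -600.326, 302.675] pointing down, gripper open.
Joint ranges: [-3, 3], [-0.9, 2.11], [0.09, 2.58], [-1.31, 4.45], [0.11, 2.69], [-2.54, 2.54]. Speed limits (rad/s): [2.39, 2.39, 3.01, 3.14, 3.14, 3.14].

INTERFACE

Orientations are given as a unit quaternion [x, y, z, w].
In Python, from station import env, set_gripper, viewer, workorder gives the robot as it stands. Calls block until the motion is done:
- env.reach(position, orientation): joint-space move of the TCP to a pose.
- env.move_l(position, rot=None, rate=150, f_stop=None): straight line of the TCP; rot=None keeps the orientation; rate is the mean speed in mm/s. With f_stop (N) it stops when the force on the tool has changed by that much, and returns True; else False.
- env.move_joints(angles): joint-space move.
- set_gripper(opening): finger opening in mm; the grip force is fixed at half the most; returns when the fingers have stopped.
- env.hold(seconds).
- env.ik(position, orientation): joint angles nearest the present ones, or None.
- env.read_state(): the state.
- viewer.camera(name): name is "side" or "top"; returns the picture (480x640x3 uint8, blue, green, red); there is no depth.
- viewer.camera_params(name): a dict with "fx", "fy", "cx", "cy" (pixels), "dist" ([k1, k2, p1, p2, k3] as OpenCV has them; the pictures are not rectified), "pose" (4x4, takes a point from camera to world coordinates). Camera axes: x right, y up, looking along -z (the intrinsics and any distortion apply to the point x, -y, -z); pixel columns grow to the right and rows downward; lengths in mm; the calibration is good to about 2 mm. A picture is of the moment at which its call begins. camera_params takes no time and is no camera call.
A pose or a line that the arm cannot do raises env.IKError and nothing moves.
- workorder.sign_off(): hands the job in; it is judged then, once.
The state is a dict: "time_s": time; "qpos": joint angles; "dq": joint speeds; "tau": joint torques, N m; "tool_pos": TCP position; "orientation": TCP orientation; "force": force on the tool from outside, world axes, zero at the start; "wrist_torque": the same for the moment, N m; "width": finger opening in mm; "grip_force": force on a finger pad.
Only numpy, scipy, OpenCV 4.12 (cv2) and the standard library are available. Lean on these libraries where they do the work, as an engineer would, in place of code of your own. Each camera call takes 0.05 s, during which the arm holds its last target. There are 200 camera calls.

TASK

The carved amber lantern shell stands on the base board of the carving rest, in front of its two sloping cork-faced rails. Push it upright along the board until its foot is home against the toes of the rails, then push near its top and tip it over backwards so that it comes to lie leaning back on both rails, centred between them, foot still on the board. Work gently and only by pushing with the fingers: do not lift or carry the lantern, do not let it topple past the rails or crash down, and leave everything else on the bench as it is.

Things in the scene. Friction and masses are not known exactly. Their poses are not given: they have to be found in the camera images.
- lantern: The carved lantern shell: amber tube open at both ends, white inside, 96 mm across, 120 mm tall, wall 7 mm, 0.2 to 0.45 kg, loose. Origin: centre of its lower end; z along its axis to the mouth. At first upright on the rest's board, 65 to 105 mm before the rail toes (to -x of the rest), up to 25 mm off its middle. Pushed at half height or lower it slides; near the top, foot stopped, it tips.
- lantern_mouth (a point): Centre of the lantern's mouth (upper end), 120 mm from its origin along z. As it tips about its far lower edge the pushed wall rises too, so the fingers follow it up and over in an arc (a level push jams). Past its balance, about 39 degrees from upright, it falls the short way onto the rails by itself; its near rim is then highest, 154 mm above the board.
- rest: Carving rest, fixed: board 310 (x) by 190 mm (y), top 15 mm above the bench, and two parallel cork-faced wooden rails, 145 mm long, 18 mm wide, 70 mm clear apart, rising from the board (their toes) towards +x at 52 degrees from upright. Origin: midway between the toes, at bench height; x runs from the board's open front to the rails, away from the robot; z up. Board from x = -175 to +135 mm.
- rest_home (a point): Point on the board's top, 33 mm before the toes on the rest's middle line (its x = -33, y = 0): where the centre of the standing lantern's foot is when home against both toes.
- rest_top (a point): Point midway between the upper ends of the two rails, in their upper face, 104 mm above the bench, 114 mm beyond the toes. The lantern leaning home is tilted 53 to 60 degrees from upright, mouth on this side.
- knife: Carving knife with a black handle lying on the bench beside the board (to -y of the rest): 160 mm long, 17 mm wide, 14 mm high; origin under it, x along the blade. Leave alone.
- gouge: Gouge with a wooden handle lying on the bench beside the board (to +y of the rest): 200 mm long, 22 mm wide, 20 mm high; origin under it, x along the blade. Leave alone.
- mallet: Dark round carver's mallet standing on its head, 82 mm across, 190 mm tall; origin under its centre. Leave alone.
- small_lantern: Finished small dark-brown lantern shell, a tube 68 mm across and 80 mm tall, standing upright; origin under its centre. Leave alone.
- wax_jar: Amber wax jar with a metal lid, 64 mm across, 70 mm tall; origin under its centre. Leave alone.
- brush: Brush lying on the bench, 170 mm long; origin under it, x along it. Leave alone.
- offcut: Light wooden offcut block, 70 x 45 x 30 mm; origin under its centre. Leave alone.
Not all that is in view belongs to the job. What is meant by the lantern is not red, and is the smaller of those in its own colour.

How it is judged (in metres and radians):
On the way:
1. the lantern stands upright with its foot home against the toes of the rails (within 12 mm) (angle between lantern's own z axis and vertical below 0.15 rad and horizontal distance between lantern and rest_home below 0.012 m), for 0.1 s.
At the end, for the whole second after the job is handed in: The lantern lies still, leaning back on both rails, mouth up and away from the open front, tilted 46 to 64 degrees from upright; centre of its foot within 12 mm and of its mouth within 15 mm of the rest's middle line, foot on the board at the rail toes (45 mm before to 20 mm past them) (angle between lantern's own z axis and vertical between 0.8 and 1.12 rad and x of lantern in the frame of rest between -0.045 and 0.02 m and y of lantern in the frame of rest between -0.012 and 0.012 m and y of lantern_mouth in the frame of rest between -0.015 and 0.015 m and x of lantern_mouth in the frame of rest above 0.04 m and height (world z) of lantern below 0.068 m and contact force between lantern and rest above 0.5 N and linear speed of lantern below 0.01 m/s); the robot touches nothing.
It fails at once if the lantern is lifted off the board (more than about 12 mm) ((angle between lantern's own z axis and vertical below 0.15 rad and height (world z) of lantern above 0.034 m) or (angle between lantern's own z axis and vertical below 0.4 rad and height (world z) of lantern above 0.046 m) or (angle between lantern's own z axis and vertical below 0.7 rad and height (world z) of lantern above 0.058 m) or height (world z) of lantern above 0.075 m).
It fails at once if the lantern topples over flat (angle between lantern's own z axis and vertical above 1.3 rad).
It fails at once if the lantern is flung or crashes down (turns faster than 5.5 rad/s) (angular speed of lantern above 5.5 rad/s).
It fails at once if the fingers press the lantern harder than 25 N (contact force between the fingers and lantern above 25 N).
It fails at once if a bystander is moved more than 15 mm (distance of any of knife, gouge, mallet, small_lantern, wax_jar, brush, offcut from where it was at the start of the episode above 0.015 m).
It also fails if it takes over 54 s, if anything falls off the work surface, if the arm or the gripper's body presses on something with over 40 N, if the wrist force passes 120 N, or if a joint passes its speed limit or range.

## Working session

There is one attempt and no reset: what is moved stays moved. The work goes in short steps, each a Python script; the robot and the scene stay as the last script left them, time stands still between calls to the robot, and variables do not carry over. Pictures are saved under pics/ and viewed, at most 10 in all, crops included, and the job is handed in when it is done.

```bash
ls; mkdir -p pics
python3 - <<'E'
from station import env, set_gripper, viewer, workorder
import cv2,numpy as np
for n in("top","side"):
    cv2.imwrite(f"pics/{n}0.png",viewer.camera(n)); p=viewer.camera_params(n)
    print(n,p["fx"],p["fy"],p["cx"],p["cy"],p["dist"]);print(np.round(p["pose"],3))
s=env.read_state();print(s["time_s"],s["orientation"],s["width"])
E
```

```text
pics
top 579.2247948224281 579.2247948224281 310.8863413898381 246.57557344330982 [-0.14233986  0.          0.          0.          0.        ]
[[ 2.000000e-02  9.900000e-01 -1.420000e-01  3.857480e+02]
 [-1.000000e+00  2.000000e-02 -4.000000e-03 -1.807200e+01]
 [-1.000000e-03  1.420000e-01  9.900000e-01  1.366579e+03]
 [ 0.000000e+00  0.000000e+00  0.000000e+00  1.000000e+00]]
side 484.2309719361041 484.2309719361041 322.8553100137702 239.3118755986603 [-0.01555725  0.          0.          0.          0.        ]
[[-8.84000e-01  2.74000e-01 -3.79000e-01  1.52483e+02]
 [-4.68000e-01 -5.22000e-01  7.13000e-01  8.17562e+02]
 [-2.00000e-03  8.08000e-01  5.89000e-01  7.75670e+02]
 [ 0.00000e+00  0.00000e+00  0.00000e+00  1.00000e+00]]
0.1 [ 9.90087528e-01  1.40450025e-01 -9.82395083e-05 -6.84191353e-04] 87.62019557070892
```

View pics/top0.png

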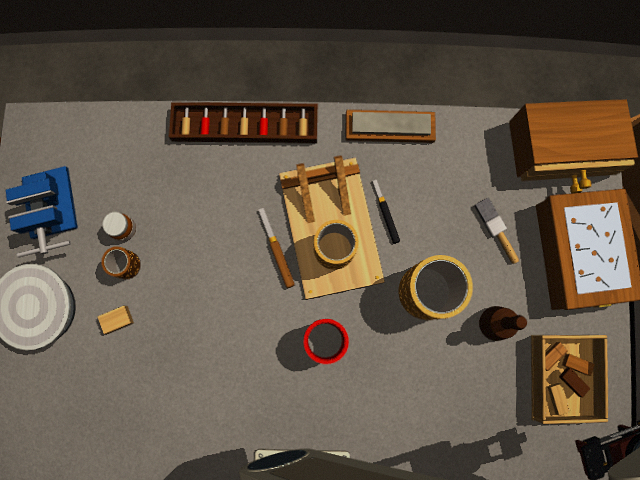

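View pics/side0.png

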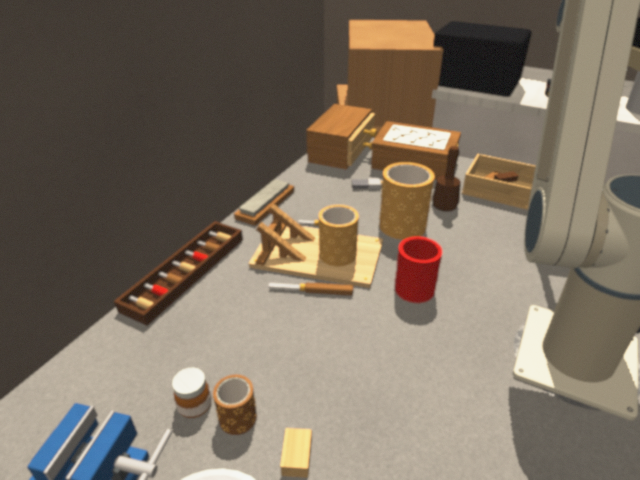

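Candidates in the top view: the amber tube on the board (335,243), the larger amber tube (437,287) and the red tube (326,341). The one on the board fits, because it is amber, the smaller of the two amber ones, and stands before the rails. I'll confirm this in an enlarged crop with the masks drawn on it.

```bash
cat > h.py <<'E'
from station import env, set_gripper, viewer, workorder
import cv2,numpy as np
def ray(cam,uv):
    p=viewer.camera_params(cam);T=np.array(p["pose"]);K=np.array([[p["fx"],0,p["cx"]],[0,p["fy"],p["cy"]],[0,0,1]])
    u=cv2.undistortPoints(np.array(uv,float).reshape(-1,1,2),K,np.array(p["dist"])).reshape(-1,2)
    return T[:3,3],np.c_[u[:,0],-u[:,1],-np.ones(len(u))]@T[:3,:3].T
def plane(cam,uv,z):
    o,d=ray(cam,uv);return o+d*((z-o[2])/d[:,2])[:,None]
def proj(cam,P):
    p=viewer.camera_params(cam);T=np.array(p["pose"]);K=np.array([[p["fx"],0,p["cx"]],[0,p["fy"],p["cy"]],[0,0,1]])
    c=(np.array(P,float).reshape(-1,3)-T[:3,3])@T[:3,:3]*[1,-1,-1]
    return cv2.projectPoints(c,np.zeros(3),np.zeros(3),K,np.array(p["dist"]))[0].reshape(-1,2)
E
python3 - <<'E'
from h import *
im=viewer.camera("top");hsv=cv2.cvtColor(im,cv2.COLOR_BGR2HSV)
for q in [(300,260),(365,200),(322,200),(304,195),(342,190),(335,225),(318,243),(335,262),(335,243),(270,200)]: print(q,hsv[q[1],q[0]])
m=cv2.inRange(hsv,(8,60,60),(32,255,255));m[:150]=0;m[305:]=0;m[:,:272]=0;m[:,390:]=0
m=cv2.morphologyEx(m,cv2.MORPH_OPEN,np.ones((5,5)))
c=max(cv2.findContours(m,0,2)[0],key=cv2.contourArea);r=cv2.minAreaRect(c);b=cv2.boxPoints(r)
print(b);w=plane("top",b,15);print(w.round(1),[np.linalg.norm(w[i]-w[i-1]).round(1) for i in range(4)])
big=cv2.resize(im[150:310,265:400],None,fx=5,fy=5,interpolation=cv2.INTER_CUBIC)[:, :]
big=cv2.resize(im[150:310,265:400],None,fx=3.7,fy=3.7,interpolation=cv2.INTER_CUBIC)
cv2.polylines(big,[((b-[265,150])*3.7).astype(int)],True,(255,0,0),1)
ms=cv2.cvtColor(cv2.resize(m[150:310,265:400],None,fx=1.85,fy=1.85),cv2.COLOR_GRAY2BGR)
out=np.zeros((big.shape[0],big.shape[1]+ms.shape[1],3),np.uint8);out[:,:big.shape[1]]=big;out[:ms.shape[0],big.shape[1]:]=ms
cv2.imwrite("pics/crop.png",out)
E
```

```text
(300, 260) [ 17 147 106]
(365, 200) [ 20 118 195]
(322, 200) [ 19 132 208]
(304, 195) [ 16 185 120]
(342, 190) [ 16 181 141]
(335, 225) [ 3 51 50]
(318, 243) [ 21  47 108]
(335, 262) [ 19 186 217]
(335, 243) [ 18 147 113]
(270, 200) [ 16  43 125]
[[276.80493 167.75613]
 [356.6391  150.6488 ]
 [384.75128 281.83902]
 [304.9171  298.94635]]
[[ 770.4   73.5   15. ]
 [ 817.2 -118.9   15. ]
 [ 499.9 -187.3   15. ]
 [ 456.4   -1.1   15. ]] [np.float64(322.7), np.float64(198.0), np.float64(324.7), np.float64(191.2)]
```

View pics/crop.png

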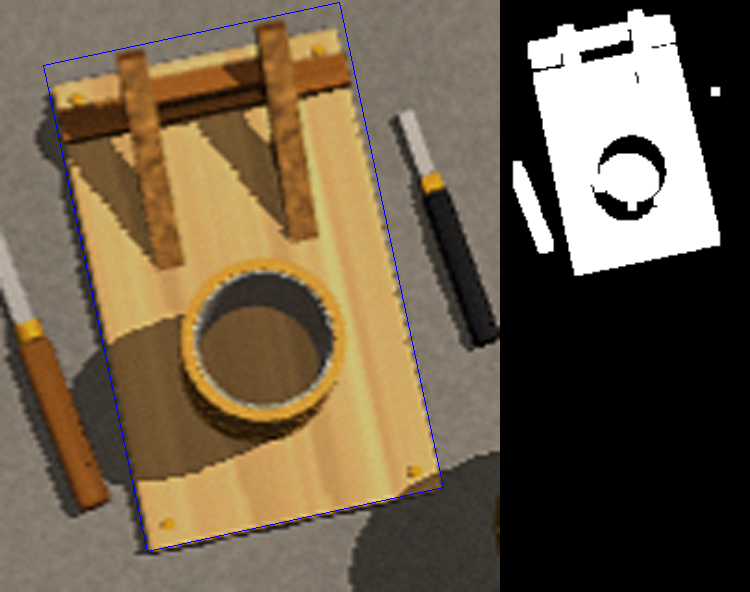

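The crop confirms it: an amber tube on the board before the rails, rim centre at about (336,242). The left and right toes are at about (311.5,222) and (347,214). Next I'll fit the rest pose from its known corners.

Run:
```python
from h import *
from scipy.optimize import least_squares
f=lambda L:np.array(L,float)/3.7+[265,150]-.36
px=f([(148,550),(441,487),(50,87),(338,30),(160,270),(184,262),(290,241),(316,235),(118,55),(144,50),(257,27),(284,22)])
M=np.array([(-175,95,15),(-175,-95,15),(135,95,15),(135,-95,15),(0,53,15),(0,35,15),(0,-35,15),(0,-53,15),(114,53,104),(114,35,104),(114,-35,104),(114,-53,104)],float)
def W(p):
    c,s=np.cos(p[2]),np.sin(p[2]);return M@np.array([[c,s,0],[-s,c,0],[0,0,1]])+[p[0],p[1],0]
r=least_squares(lambda p:(proj("top",W(p))-px).ravel(),[650,-30,-.2],loss="soft_l1",x_scale=[1,1,.01])
print(r.x,(proj("top",W(r.x))-px).round(1).tolist())
rim=f([(182,341),(345,341),(263,258),(263,422)])
w=plane("top",rim,135);print(w.round(1))
c=np.array([(w[2]+w[3])[0]/2,(w[0]+w[1])[1]/2]);print("lantern",c,"diam",w[2]-w[3],w[0]-w[1])
cc,s=np.cos(r.x[2]),np.sin(r.x[2]);print("in rest",np.array([[cc,s],[-s,cc]])@(c-r.x[:2]))
# side check: project into the side view, mark
im=viewer.camera("side")
pp=np.r_[W(r.x),[[c[0],c[1],135],[c[0],c[1],15]]]
a=np.r_[0:2*np.pi:24j];pp=np.r_[pp,np.c_[c[0]+48*np.cos(a),c[1]+48*np.sin(a),a*0+135]]
big=cv2.resize(im[180:300,240:400],None,fx=5,fy=5,interpolation=cv2.INTER_CUBIC)
for q in proj("side",pp): cv2.circle(big,tuple(((q-[240,180]+.4)*5).astype(int)),3,(255,0,0),-1)
cv2.imwrite("pics/sidecrop.png",big)
np.save("rest.npy",r.x);np.save("lan.npy",c)
```

```text
[650.7040769  -53.41540538   6.51051687] [[-0.1, -0.4], [0.1, -0.2], [0.1, -1.5], [-0.8, -1.7], [-1.1, -0.7], [-0.1, -0.0], [0.0, -0.3], [0.4, -0.2], [-0.4, 1.5], [0.4, 1.3], [0.2, 1.4], [0.7, 1.2]]
[[ 573.2  -19.2  135. ]
 [ 575.1 -114.   135. ]
 [ 623.2  -65.6  135. ]
 [ 526.7  -66.9  135. ]]
lantern [574.97615552 -66.58697475] diam [96.47214524  1.3213928   0.        ] [-1.87963157 94.81233608  0.        ]
in rest [-76.7481274    4.23476756]
```

View pics/sidecrop.png

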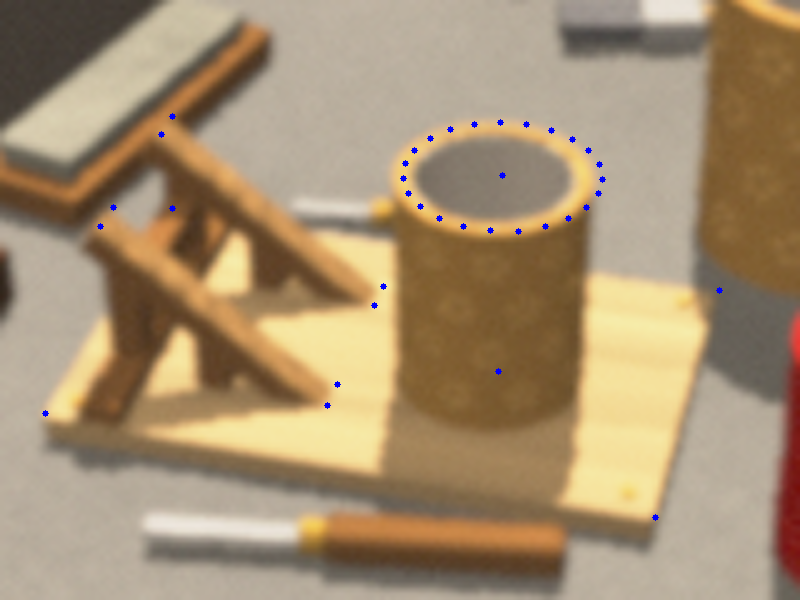

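The projected corners are all offset by the same 2–3 mm in the side view, which is within calibration. The lantern's position relative to the rest is therefore sound: (-77, +4). The red tube stands behind the lantern, so I'll measure it for gripper clearance and check IK on the planned tilted pushes.

```bash
cat >> h.py <<'E'
from scipy.spatial.transform import Rotation as R
rx,ry,yaw=np.load("rest.npy")
Rz=R.from_euler("z",yaw)
def w2r(P): return Rz.inv().apply(np.atleast_2d(P)-[rx,ry,0])
def pose(cx,y,cz,t):
    """leading (upper front) tip corner at rest x=cx,y, world z=cz; tool tilted t deg forward from down"""
    t=np.radians(t);a=np.array([np.sin(t),0,-np.cos(t)]);n=np.array([np.cos(t),0,np.sin(t)])
    tcp=np.array([cx,y,cz])-10*n-env.tips_ahead*a
    Y=np.array([0,1,0.]);X=np.cross(Y,a)
    o=[]
    for s in(1,-1):o.append((Rz*R.from_matrix(np.c_[s*X,s*Y,a])).as_quat())
    return Rz.apply(tcp)+[rx,ry,0],o
E
python3 - <<'E'
from h import *
for n in("top","side"):
    hsv=cv2.cvtColor(viewer.camera(n),cv2.COLOR_BGR2HSV)
    m=cv2.inRange(hsv,(0,180,60),(5,255,255))|cv2.inRange(hsv,(174,180,60),(180,255,255))
    if n=="top": m[:250]=0
    else: m[:,:390]=0
    c=max(cv2.findContours(m,0,2)[0],key=cv2.contourArea)[:,0];print(n,c.min(0),c.max(0))
    if n=="top": T=c
for z in(70,90,110,130):
    (x,y),r=cv2.minEnclosingCircle(plane("top",T,z)[:,:2].astype(np.float32))
    a=np.r_[0:2*np.pi:60j];q=proj("side",np.c_[x+r*np.cos(a),y+r*np.sin(a),a*0+z]);qb=proj("side",np.c_[x+r*np.cos(a),y+r*np.sin(a),a*0])
    print(z,w2r([x,y,0]).round(),r,"side rim rows",q.min(0).round(),q.max(0).round(),"base",qb.max(0).round())
q0=env.read_state()["qpos"]
for nm,a in dict(start=(-128,4.2,60,30),high=(-128,4.2,220,30),end=(-77,0,60,30),tip0=(-77,0,123,30),tip1=(20,0,160,30),tip2=(20,0,160,20)).items():
    p,o=pose(*a)
    for k in o:
        j=env.ik(p,k);print(nm,p.round(),None if j is None else np.round(j,2))
E
```

```text
top [303 319] [348 363]
side [396 236] [440 301]
70 [[-281.   69.    0.]] 50.315303802490234 side rim rows [398. 252.] [442. 280.] base [438. 303.]
90 [[-281.   69.    0.]] 49.53916931152344 side rim rows [399. 246.] [443. 273.] base [437. 303.]
110 [[-280.   70.    0.]] 48.763057708740234 side rim rows [400. 239.] [443. 266.] base [437. 303.]
130 [[-280.   70.    0.]] 47.98688888549805 side rim rows [400. 232.] [444. 258.] base [436. 303.]
start [478. -89. 124.] [-0.34  0.51  2.25  1.84  0.28  2.36]
start [478. -89. 124.] [-0.34  0.51  2.25  1.84  0.28 -0.78]
high [478. -89. 284.] None
high [478. -89. 284.] [-0.34  0.14  2.18  0.66  0.45  0.47]
end [528. -82. 124.] None
end [528. -82. 124.] [-0.28  0.54  2.15  1.66  0.25 -0.54]
tip0 [528. -82. 187.] None
tip0 [528. -82. 187.] [-0.28  0.4   2.14  1.09  0.28  0.05]
tip1 [623. -60. 224.] [-0.19  0.43  1.94  0.63  0.35 -2.54]
tip1 [623. -60. 224.] [-0.19  0.43  1.94  0.63  0.35  0.6 ]
tip2 [634. -57. 232.] [-0.15  0.45  1.83  0.24  0.55 -2.14]
tip2 [634. -57. 232.] [-0.15  0.45  1.83  0.24  0.55  1.  ]
```

Run:
```python
from h import *
for a in [(-134,4.2,240,20),(-134,4.2,62,20),(-76.6,0,62,20),(-78,0,123,20),(20,0,160,20)]:
    p,o=pose(*a);print(a,p.round(),[None if (j:=env.ik(p,k)) is None else np.round(j,2).tolist() for k in o])
set_gripper(40)
s=env.read_state();p0=np.array(s["tool_pos"])
env.move_l(p0+[0,0,80],rate=150)
p,o=pose(-134,4.2,240,20)
env.reach(p,o[1])
s=env.read_state();print(s["time_s"],np.round(s["tool_pos"]-p,1),s["width"],np.round(s["qpos"],2),s["force"])
p,_=pose(-134,4.2,62,20);env.move_l(p,rate=120)
s=env.read_state();print(s["time_s"],np.round(s["tool_pos"]-p,1),np.round(s["qpos"],2),np.round(s["force"],2))
cv2.imwrite("pics/s1.png",viewer.camera("side")[150:330,200:500].repeat(2,0).repeat(2,1))
```

```text
(-134, 4.2, 240, 20) [483. -88. 312.] [[-0.28, 0.12, 2.06, 0.27, 0.66, -2.27], [-0.28, 0.12, 2.06, 0.27, 0.66, 0.87]]
(-134, 4.2, 62, 20) [483. -88. 134.] [None, [-0.28, 0.48, 2.17, 0.74, 0.25, 0.37]]
(-76.6, 0, 62, 20) [540. -79. 134.] [None, [-0.23, 0.52, 2.06, 0.56, 0.29, 0.6]]
(-78, 0, 123, 20) [539. -79. 195.] [[-0.23, 0.4, 2.04, 0.39, 0.41, -2.36], [-0.23, 0.4, 2.04, 0.39, 0.41, 0.78]]
(20, 0, 160, 20) [634. -57. 232.] [[-0.15, 0.45, 1.83, 0.24, 0.55, -2.14], [-0.15, 0.45, 1.83, 0.24, 0.55, 1.0]]
4.0667 [ 0.3 -0.6  0.2] 40.12604603253736 [-0.28  0.12  2.06  0.27  0.66  0.87] [ 0.30555711 -0.72303015  0.2150151 ]
5.7 [ 0.1 -0.1  0.2] [-0.28  0.48  2.17  0.74  0.25  0.37] [ 0.85 -0.79  0.56]
```

View pics/s1.png

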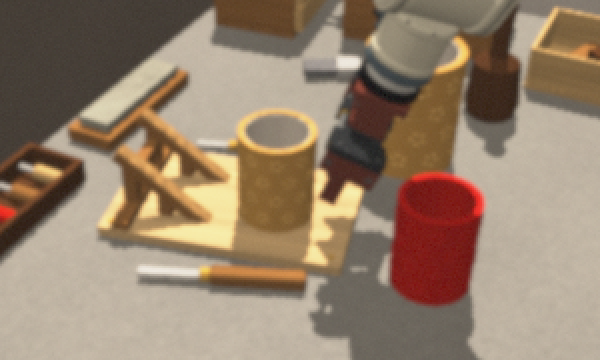

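The closed-in fingers (crop 330,190) are behind the lantern and clear of both it and the red tube. Now I'll slide it home.

Run:
```python
from h import *
def st(m):
    s=env.read_state();print(m,round(s["time_s"],2),w2r(s["tool_pos"]).round(1),Rz.inv().apply(s["force"]).round(2))
base=pose(-134,4.2,62,20)[0]
print("lead = tcp +",-134-w2r(base)[0,0])
for x,y,r,f in[(-122,4.2,40,8),(-84,0,30,8),(-64,0,12,5)]:
    h=env.move_l(pose(x,y,62,20)[0],rate=r,f_stop=f);st((x,h))
    if h: break
env.hold(.3);st("hold")
im=viewer.camera("top");cv2.imwrite("pics/t1.png",cv2.resize(im[150:310,265:400],None,fx=3.7,fy=3.7,interpolation=cv2.INTER_CUBIC))
```

```text
lead = tcp + 36.75853767391254
(-122, False) 6.2 [[-158.7    4.2  133.9]] [-0.27 -0.73  1.18]
(-84, False) 7.62 [[-120.8   -0.   133.8]] [-0.42  0.46 -0.36]
(-64, True) 8.52 [[-112.3    0.5  133.2]] [-1.18 -0.74  0.36]
hold 8.82 [[-113.1    0.7  132.7]] [ 0.93  0.09 -0.41]
```

View pics/t1.png

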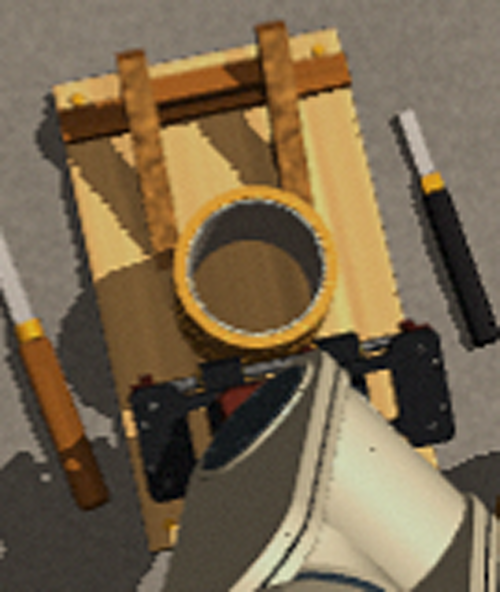

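Run:
```python
from h import *
f=lambda L:np.array(L,float)/3.7+[265,150]-.36
w=w2r(plane("top",f([(174,267),(337,267),(255,184),(255,350)]),135));print("lantern rest",w.mean(0).round(1))
def st(m):
    s=env.read_state();print(m,round(s["time_s"],2),(w2r(s["tool_pos"])[0]+[36.8,0,-72]).round(1),Rz.inv().apply(s["force"]).round(2))
env.move_l(pose(-100,0,62,20)[0],rate=60)
env.move_l(pose(-100,0,123,20)[0],rate=80)
h=env.move_l(pose(-79,0,123,20)[0],rate=40,f_stop=6);st(h)
im=viewer.camera("side");cv2.imwrite("pics/s2.png",cv2.resize(im[180:300,240:400],None,fx=4,fy=4,interpolation=cv2.INTER_CUBIC))
```

```text
lantern rest [-33.7  -0.2 135. ]
False 11.0 [-79.    0.2 122.6] [ 0.   -0.33  0.83]
```

View pics/s2.png

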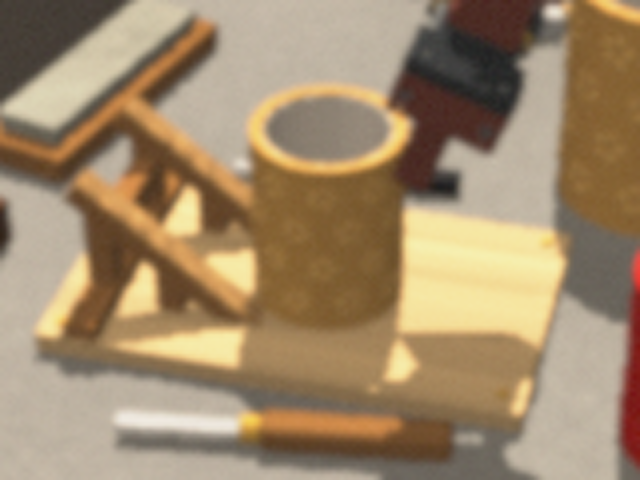

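The lantern stands upright at (-33.7, -0.2), which is home. The fingers (420,180) are near the top of its near wall. Now the arc push.

Run:
```python
from h import *
def st(m):
    s=env.read_state();print(m,round(s["time_s"],2),(w2r(s["tool_pos"])[0]+[36.8,0,-72]).round(1),Rz.inv().apply(s["force"]).round(2))
st("start")
for d in [1,6,11,16,21,26,31,36,41,45]:
    a=np.radians(d);x,z=-91.6,108
    X=15+x*np.cos(a)+z*np.sin(a);Z=15-x*np.sin(a)+z*np.cos(a)
    h=env.move_l(pose(X,0,Z,20)[0],rate=28,f_stop=8);st((d,h,round(X),round(Z)))
    if h: break
im=viewer.camera("side");cv2.imwrite("pics/s3.png",cv2.resize(im[160:300,240:400],None,fx=4,fy=4,interpolation=cv2.INTER_CUBIC))
```

```text
start 11.05 [-7.920e+01  1.000e-01  1.226e+02] [ 0.37 -0.3  -0.32]
(1, False, -75, 125) 11.37 [-7.480e+01  1.000e-01  1.243e+02] [-1.31  0.75 -0.07]
(6, False, -65, 132) 11.96 [-6.470e+01  1.000e-01  1.318e+02] [-1.87  0.86  0.35]
(11, False, -54, 138) 12.55 [-5.420e+01  1.000e-01  1.383e+02] [-0.38  0.53  0.69]
(16, False, -43, 144) 13.14 [-4.320e+01  1.000e-01  1.438e+02] [-1.45 -0.31  1.19]
(21, False, -32, 149) 13.73 [-31.7   0.  148.4] [-1.07  1.06  0.42]
(26, False, -20, 152) 14.32 [-1.990e+01  1.000e-01  1.519e+02] [-0.97 -0.03  1.49]
(31, False, -8, 155) 14.92 [-7.800e+00  1.000e-01  1.544e+02] [-0.77  0.3   1.63]
(36, False, 4, 156) 15.51 [4.400e+00 1.000e-01 1.558e+02] [0.42 0.12 0.39]
(41, False, 17, 157) 16.1 [1.670e+01 1.000e-01 1.562e+02] [ 0.74  0.86 -0.5 ]
(45, False, 27, 156) 16.6 [ 26.7   0.  155.8] [-0.08  0.31  0.14]
```

View pics/s3.png

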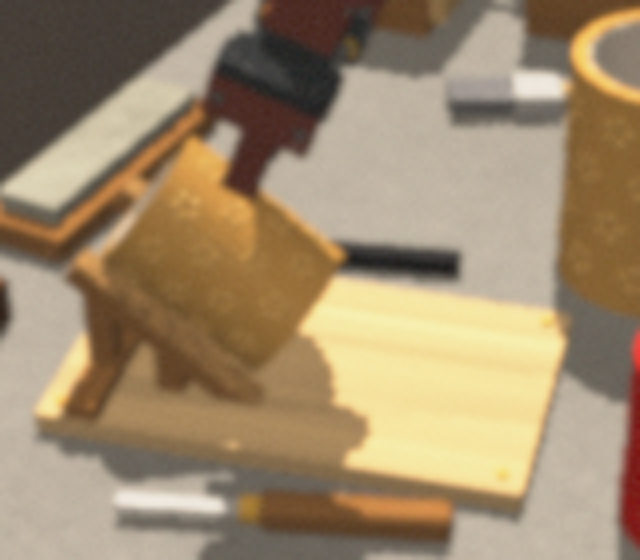

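The lantern leans on the rails. I'll retract along the tool axis, then check centring from above.

Run:
```python
from h import *
env.move_l(pose(-30,0,220,20)[0],rate=80)
env.move_l(pose(-170,0,270,20)[0],rate=150)
s=env.read_state();print(s["time_s"],np.round(s["force"],2))
a,b=viewer.camera("top")[130:310,255:410],viewer.camera("side")[160:300,240:400]
o=np.zeros((576,800,3),np.uint8);A=cv2.resize(a,None,fx=3.2,fy=3.2,interpolation=cv2.INTER_CUBIC);B=cv2.resize(b,(300,262));o[:,:A.shape[1]]=A;o[:262,500:]=B
cv2.imwrite("pics/t3.png",o)
```

```text
19.0083 [-0.35 -0.16  0.22]
```

View pics/t3.png

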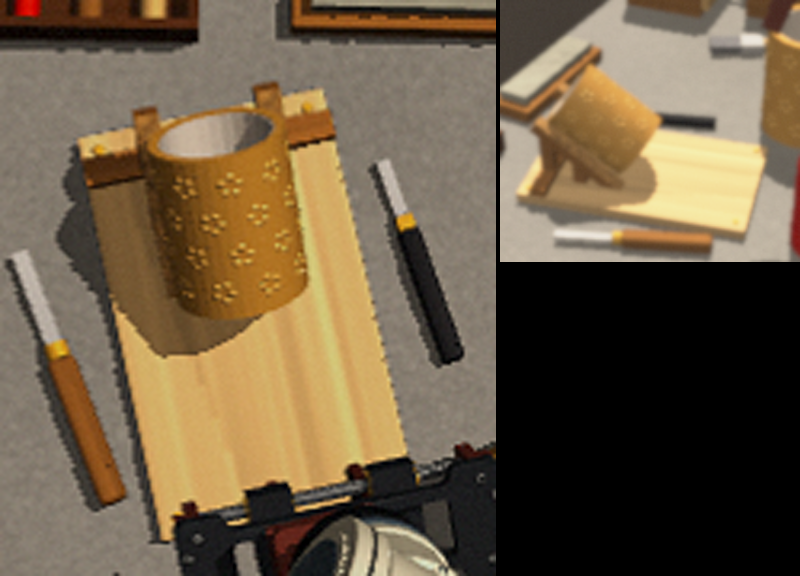

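Run:
```python
from h import *
g=lambda L:np.array(L,float)/3.2+[255,130]-.35
for n,z,L in[("mouth",129,[(146,152),(287,120)]),("foot",55,[(180,300),(308,272)])]:
    w=w2r(plane("top",g(L),z));print(n,w.round(1).tolist(),w.mean(0).round(1))
```

```text
mouth [[80.1, 50.0, 129.0], [82.4, -49.8, 129.0]] [8.12e+01 1.00e-01 1.29e+02]
foot [[-12.7, 45.8, 55.0], [-11.6, -48.8, 55.0]] [-12.1  -1.5  55. ]
```

The mouth is at y≈0 and the foot at y≈-1.5. The tilt is about 52–57°, and nothing else has moved. I'm handing it in.

```bash
python3 -c "
from station import workorder
print(workorder.sign_off())"
```

```text
the job is handed in; nothing more can be done
None
```

The lantern was pushed home against the rail toes and tipped back, and it now leans centred on both rails with its foot on the board; the job is handed in, but sign-off returned no verdict.

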